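Push a freshly painted block into the roller drying lane

TASK

The two long sides of the wood block have just been painted red and are still wet. With your fingertips on its bare wood only, push it end-first off the white board, where it lies askew, and straight down the roller lane until the red spring catch has popped up behind it and the block rests against the catch, then back away. Never let the wet sides touch your fingers or the block touch either green rail, do not lift the block, and leave the other things on the bench where they are.

Things in the scene. Friction and masses are not known exactly. Their poses are not given: they have to be found in the camera images.
- lane: bench-top roller lane, fixed; origin on the bench top (z = 0) below the mouth of the guide rails, on the centre line; x points down the lane (push direction), y across, z up. Free-running rollers, 75 mm long, top 30 mm above the bench, reach from lane x = 2 to 207 mm; an aluminium end block stands at x = 222 to 244 mm, 62 mm high
- infeed_center (a point): centre of the top of the lane's slick white infeed board, where the block starts: 30 mm above the bench, at lane x = -101 mm; the board is 197 mm long (lane x = -200 to -3 mm) and 149 mm wide; its friction with the block is low, about 0.18
- rail_far: green guide rail on the lane's +y side (away from the robot): origin and axes as the lane's; inner face at y = +38 mm from x = 0 to 222 mm; before the mouth (x = -31 to 0 mm) flared outward by 8 mm; it spans 31 to 46 mm above the bench (top 16 mm above the rollers)
- rail_near: green guide rail on the lane's -y side (towards the robot), the mirror image: inner face at y = -38 mm
- block: softwood block, 115 mm long (its x axis; roughly along the lane), 58 mm wide over the paint (y), 40 mm high, 0.14 to 0.25 kg; origin at the centre of its underside; loose on the white board, askew and off centre. Ends and top are bare dry wood; its top is 70 mm above the bench, so 24 mm of its end shows above the rails. Slides easily on the board, slips sideways less easily on the rollers
- block_center (a point): centre of the block, half-way up (20 mm above its underside)
- paint_far: the wet red coat on the block's +y long side, 113 x 1.5 x 37 mm; origin and axes as the block's
- paint_near: the wet red coat on the block's -y long side, likewise
- catch (a joint): red spring catch on the lane's centre line, 20 mm wide, between the rollers: pivot at lane x = 62 mm, tip at x = 85 mm. 0 rad = up, tip 8 mm above the rollers (lower than the rails); the block passing over presses it down (about 0.4 rad, under 1 N), and it springs up once the block's trailing end has passed the tip
- catch_tip (a point): the upper downstream edge of the catch when it is up, fixed to the lane at lane x = 85 mm, 38 mm above the bench
- buffer (a joint): spring buffer with black rubber face (52 x 22 mm) at the lane's end: 0 m = out, face at lane x = 194 mm; grows as it is pressed in, to 0.020 m at the stop (0.6 N at 0, 3.6 N at the stop). Block resting against the catch: about 0.006 m; push on to about 0.012 m and the buffer then returns the block on to the catch
- brush: paint brush with red handle, 200 x 56 x 16 mm, lying beside the lane on the robot's side; bystander
- masking_tape: roll of masking tape, 104 mm across, 25 mm high, lying beside the lane on the far side; bystander
- driver: red screwdriver, 242 mm long, lying beyond the lane's end; bystander
- jar: brown jar of screws with grey lid, 70 mm across, 95 mm high, to the left; bystander
- tape: yellow tape measure, 38 x 87 x 66 mm, to the left; bystander

How it is judged:
By the outcome, as a careful person would: the job done as asked, in the order asked, and still so for the second after the job is handed in, with the robot touching nothing.
It also fails if it takes over 72 s, if anything falls off the work surface, if the arm or the gripper's body presses on something with over 40 N, if the wrist force passes 120 N, or if a joint passes its speed limit or range.

ROBOT

A 6-joint arm with a two-finger parallel gripper is mounted at the origin on a cart in front of the work surface, level with it; the furniture and walls round the work are solid. World frame = base frame: x ahead of the robot, y to its left, z up, the work surface at z = 0. Lengths are in m, angles in rad, forces in N, time in s.
With the tool pointing down it reaches from about 0.375 to 0.9 m from the base axis. Payload 3.1 kg.
Tool frame: the origin (TCP) lies between the finger pads; the fingertips stand robot.tip_extent ahead of it and the grasp point (between the pads) lies 3 mm ahead of it (robot.tip_extent is the distance from the TCP to the fingertips, in m); z points along the fingers, x is the direction in which the jaws open and shut, and the axes are right-handed (so a half turn about z gives the same grasp; the last joint's range is limited). The gripper opens to 87 mm and grips with 3 to 60 N. Pads are 19 mm wide; open, the fingers measure 117 mm over their backs; the gripper's body (75 mm by 190 mm) begins 51 mm behind the grasp point.
Start: joints at [1, 0.527, 1.433, -0, 1.181, -0.178], TCP at [0.239, 0.578, 0.224] pointing down, gripper open.
Joint ranges: [-3.08, 3.08], [-0.75, 2.2], [0.22, 2.44], [-1.43, 4.57], [0, 2.65], [-2.85, 2.85]. Speed limits (rad/s): [2.79, 2.79, 3.14, 3.14, 3.14, 3.14].

INTERFACE

Orientations are given as a unit quaternion [x, y, z, w].
In Python, from rig import robot, cams gives the robot as it stands.
- The arm moves only by the tool carry_out, never from a script. Its argument "steps" is a list of rows, each a list of 3 entries, a list of its own where there are three numbers: the shift along the world's x, y, z in cm, then the turn about the world's z in degrees, then the closure, from 0 (fully open) to 1 (shut). In form: [[[dx, dy, dz], spin, fingers], ...]. A call has 1 to 10 rows; each row shifts and turns the pose as measured when the row begins; what a row does not reach is not made up. A row lasts 1/10 s, in which the tool goes at most 50 mm and 8.59 degrees, less where a joint would pass 70% of its speed; a pose out of reach is approached as far as the arm can. A call with a gripper value outside its range is refused whole. The fingers move at their own pace and stop on an object; "squeeze" is the grip in N (left out, the last holds). Time passes only in rows, so rows that do not move let the fingers close. It gives the time, the measured TCP pose, the force and the opening at its end, in the units of the state.
- robot.get_obs(): the state, without advancing time (a new reading comes with each control period).
- cams.camera(name): name is "scene" or "top" or "wrist"; returns a dict with "pixels" (384x512x3 uint8, red, green, blue), "fx", "fy", "cx", "cy" (pixels), "eye" and "rotation" of the camera in the world. Camera axes: x right, y up, looking along -z (the intrinsics and any distortion apply to the point x, -y, -z); pixel columns grow to the right and rows downward; lengths in m; the calibration is good to about 2 mm. A picture is of the moment at which its call begins. There is no depth.
- robot.hand_in(): hands the job in, once; it reports no verdict.
The state is a dict: "time": time; "q": joint angles; "joint_velocities": joint speeds; "joint_torque": joint torques, N m; "position": TCP position; "tool_rot": TCP orientation; "ft_force": force on the tool from outside, world axes, zero at the start; "moment": the same for the moment, N m; "grip_width": finger opening in m.
Only numpy, scipy, OpenCV 4.12 (cv2) and the standard library are available. Lean on these libraries where they do the work, as an engineer would, in place of code of your own. Each camera call takes 0.05 s, during which the arm holds its last target. There are 200 camera calls.

## Working session

There is one attempt and no reset: what is moved stays moved. The work goes in short steps, Python scripts to look and compute and a tool call to move; the robot and the scene stay as the last step left them, time stands still between calls to the robot, and variables do not carry over. Pictures are saved under pics/ and viewed, about 8 in all and at most 12, crops included, and the job is handed in when it is done.

Besides the shell and the picture viewer there is one more tool, called after "Call:" by a JSON object that holds its "method" and its "body". carry_out: Moves the arm, as the interface text tells. Its arguments: {"type":"object","properties":{"steps":{"type":"array"},"squeeze":{"type":"number"}},"required":["steps"]}

```bash
ls; mkdir -p pics
python3 - <<'E'
from rig import robot,cams
import cv2,numpy as np
print(robot.get_obs(), robot.tip_extent)
for n in ["scene","top"]:
    c=cams.camera(n); cv2.imwrite(f"pics/{n}0.png",cv2.resize(c["pixels"][:,:,::-1],(800,600)))
    print(n,{k:v for k,v in c.items() if k!="pixels"})
E
```

```text
pics
{'time': 0.0, 'q': array([ 1.00048738e+00,  5.28458980e-01,  1.43390038e+00, -1.24060831e-05,
        1.18139786e+00, -1.78484542e-01]), 'joint_velocities': array([ 0.00075446, -0.00046976,  0.00219449,  0.00023711, -0.00104927,
        0.00050052]), 'joint_torque': array([ 1.47246094e-03, -4.40042138e+01, -1.76592064e+01,  6.33905525e-02,
        5.80745330e-02, -1.77681654e-04]), 'position': array([0.23823847, 0.57702264, 0.22307666]), 'tool_rot': array([ 8.31224761e-01,  5.55935451e-01, -9.89859220e-04,  4.37659944e-04]), 'ft_force': array([ 0.55521598, -0.61441852,  0.59278101]), 'moment': array([-0.01800976,  0.04117053, -0.04908844]), 'grip_width': 0.08706324981222122} 0.022
scene {'fx': 455.2993644831877, 'fy': 455.2993644831877, 'cx': 255.74840858381071, 'cy': 190.06229596113667, 'eye': array([-0.22071645, -0.27196951,  1.49235025]), 'rotation': array([ 0.21923367, -0.14478919, -0.54612432,  0.79543756])}
top {'fx': 443.46841622553546, 'fy': 443.46841622553546, 'cx': 260.4942666543914, 'cy': 203.26962275197073, 'eye': array([0.45495126, 0.0655358 , 1.71581982]), 'rotation': array([ 0.02639055, -0.03008403, -0.70203727,  0.71101488])}
```

View pics/top0.png

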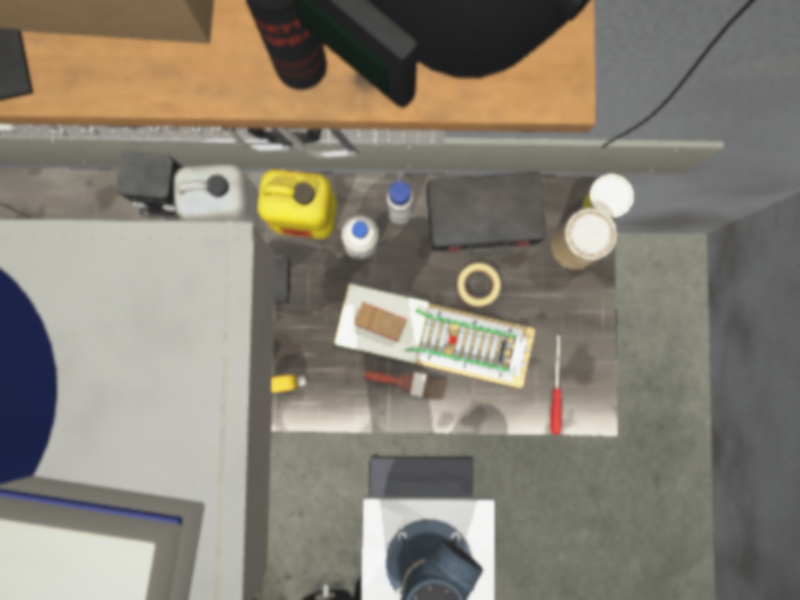

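View pics/scene0.png

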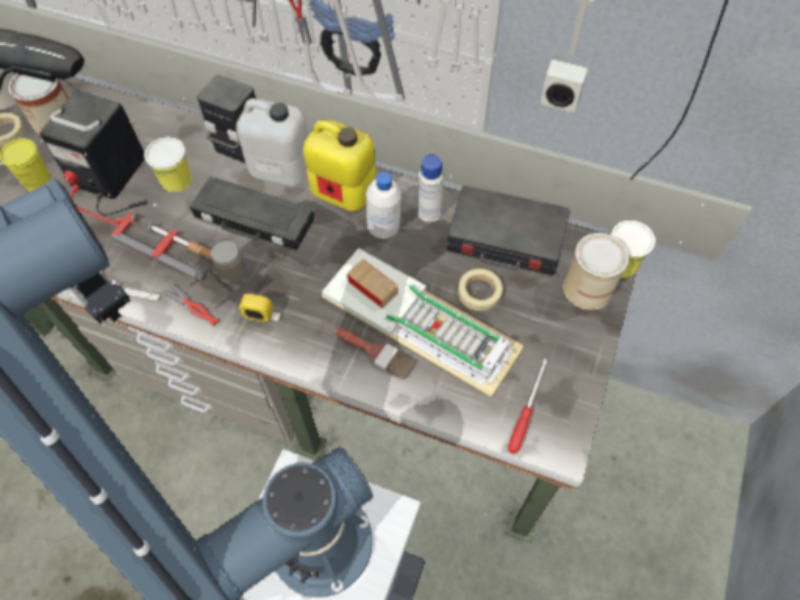

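The top view shows the block at about (380,322), the board's left corners at (350,285) and (335,343), and the rail mouths at about (417,311) and (408,350). The lane runs to the right, towards world -y. Next I'll get coarse poses.

```bash
cat > h.py <<'E'
import numpy as np,cv2
from scipy.spatial.transform import Rotation as R
def ray(c,uv):
    uv=np.atleast_2d(uv).astype(float)
    d=np.c_[(uv[:,0]-c["cx"])/c["fx"],-(uv[:,1]-c["cy"])/c["fy"],-np.ones(len(uv))]
    return d@R.from_quat(c["rotation"]).as_matrix().T
def unproj(c,uv,z):
    d=ray(c,uv); t=(z-c["eye"][2])/d[:,2]
    return c["eye"]+d*t[:,None]
def proj(c,p):
    q=(np.atleast_2d(p)-c["eye"])@R.from_quat(c["rotation"]).as_matrix()
    return np.c_[c["cx"]-c["fx"]*q[:,0]/q[:,2],c["cy"]+c["fy"]*q[:,1]/q[:,2]]
E
python3 - <<'E'
from h import *
from rig import robot,cams
c=cams.camera("top"); s=.64
P=lambda uv,z:print(np.round(unproj(c,np.array(uv)*s,z)[:,:2],3).tolist())
P([[350,285],[335,343],[429,303],[418,362]],.03)
P([[535,327],[523,387]],.015)
P([[417,311],[518,343],[408,350],[505,372]],.046)
P([[362,303],[407,318],[400,340],[355,325]],.07)
P([[558,385],[410,385],[480,285]],.01)
c=cams.camera("wrist");print({k:v for k,v in c.items() if k!="pixels"},robot.get_obs()["position"])
print(R.from_quat(c["rotation"]).as_matrix(),R.from_quat(robot.get_obs()["tool_rot"]).as_matrix())
E
```

```text
[[0.668, 0.198], [0.526, 0.232], [0.627, 0.004], [0.482, 0.03]]
[[0.572, -0.258], [0.425, -0.228]]
[[0.605, 0.034], [0.531, -0.211], [0.51, 0.054], [0.461, -0.18]]
[[0.62, 0.166], [0.586, 0.058], [0.533, 0.074], [0.568, 0.181]]
[[0.43, -0.315], [0.426, 0.048], [0.675, -0.123]]
{'fx': 288.5338557322032, 'fy': 288.5338557322032, 'cx': 259.3025622834925, 'cy': 193.6081486810044, 'eye': array([0.17141342, 0.60416012, 0.38381065]), 'rotation': array([-0.11219187, -0.07368494,  0.55161156,  0.82323035])} [0.23838868 0.57727401 0.22343562]
[[ 0.38059044 -0.89167305 -0.24509201]
 [ 0.92474045  0.36627535  0.10342857]
 [-0.00245331 -0.26601042  0.96396703]] [[ 3.81877472e-01  9.24212671e-01 -7.31722187e-04]
 [ 9.24212040e-01 -3.81878089e-01 -1.10938845e-03]
 [-1.30473953e-03 -2.52616001e-04 -9.99999117e-01]]
```

Call:
{"method": "carry_out", "body": {"steps": [[[3.6,-3.3,0],-7.9,0.85],[[3.6,-3.3,0],-7.9,0.85],[[3.6,-3.3,0],-7.9,0.85],[[3.6,-3.3,0],-7.9,0.85],[[3.6,-3.3,0],-7.9,0.85],[[3.6,-3.3,0],-7.9,0.85],[[3.6,-3.3,0],-7.9,0.85],[[3.6,-3.3,0],-7.9,0.85],[[3.6,-3.3,0],-7.9,0.85],[[3.6,-3.3,0],-7.9,0.85]]}}

```text
time: 1.2
position: [0.6002, 0.2411, 0.2218]
tool_rot: [0.993, -0.121, -0.001, -0.002]
ft_force: [0.6, -0.0, 0.1]
grip_width: 0.0169
```

Call:
{"method": "carry_out", "body": {"steps": [[[0,0,0],0,0.85],[[0,0,0],0,0.85]]}}

```text
time: 1.4
position: [0.6057, 0.2349, 0.2209]
tool_rot: [0.992, -0.126, 0.001, -0.001]
ft_force: [0.0, 0.2, -0.3]
grip_width: 0.0136
```

```bash
cat > snap.py <<'E'
from h import *
from rig import robot,cams
import sys,pickle
n=sys.argv[1]
o=robot.get_obs();c=cams.camera("wrist");pickle.dump((o,c),open(f"pics/{n}.pkl","wb"))
cv2.imwrite(f"pics/{n}.png",cv2.resize(c["pixels"][:,:,::-1],(800,600),interpolation=cv2.INTER_CUBIC))
y=R.from_quat(o["tool_rot"]).as_matrix()[:,1]
print(o["time"],np.round(o["position"],4),"heading",np.degrees(np.arctan2(y[1],y[0])),np.round(o["ft_force"],1),o["grip_width"])
E
python3 snap.py w1
```

```text
1.4 [0.6057 0.2349 0.2209] heading -104.49663114290063 [ 0.   0.2 -0.3] 0.013582203139139812
```

View pics/w1.png

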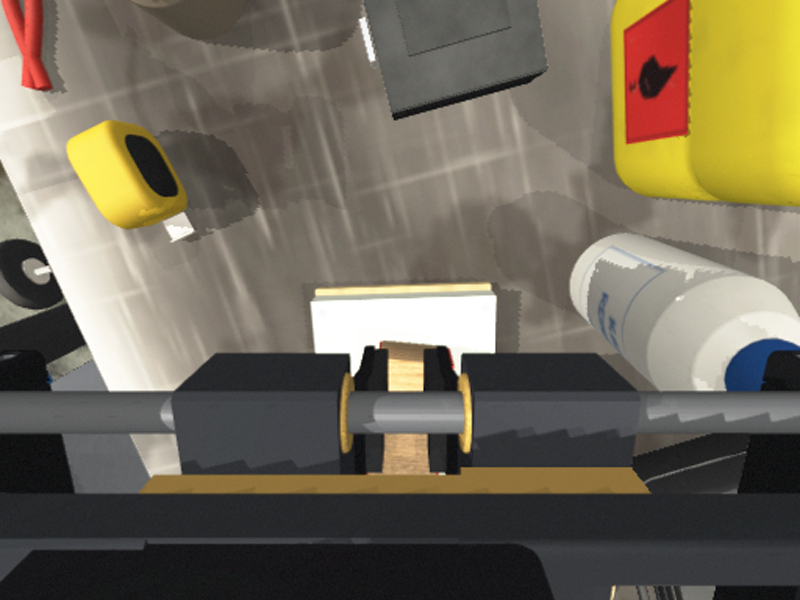

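The wrist image shows that the camera looks backwards at the board's rear end (about (310..495, 290)), with the gripper hiding the block. I'll turn the tool half round so the camera faces down the lane.

```bash
python3 -c "
from rig import robot;print(robot.get_obs()['q'])"
```

```text
[1.97877120e-01 5.63667362e-01 1.37176940e+00 5.63281679e-04
 1.20306927e+00 4.50060986e-01]
```

Call:
{"method": "carry_out", "body": {"steps": [[[0.5,-1.7,0],8.3,0.85],[[0.3,-1.7,0],8.3,0.85],[[0.3,-1.7,0],8.3,0.85],[[0.3,-1.7,0],8.3,0.85],[[0.3,-1.7,0],8.3,0.85],[[0.3,-1.7,0],8.3,0.85],[[0.3,-1.7,0],8.3,0.85],[[0.3,-1.7,0],8.3,0.85],[[0.3,-1.7,0],8.3,0.85],[[0.3,-1.7,0],8.3,0.85]]}}

```text
time: 2.45
position: [0.6252, 0.0784, 0.2206]
tool_rot: [0.81, 0.586, -0.004, -0.002]
ft_force: [0.2, -0.2, 0.7]
grip_width: 0.0128
```

Call:
{"method": "carry_out", "body": {"steps": [[[0,-1.7,0],7,0.85],[[0,0,0],0,0.85],[[0,0,0],0,0.85]]}}

```text
time: 2.75
position: [0.623, 0.0643, 0.2207]
tool_rot: [0.77, 0.638, -0.004, -0.003]
ft_force: [0.7, 0.7, -0.9]
grip_width: 0.0133
```

```bash
python3 snap.py w2
```

```text
2.75 [0.623  0.0643 0.2207] heading -10.784860277674923 [ 0.7  0.7 -0.9] 0.013281626986864966
```

View pics/w2.png

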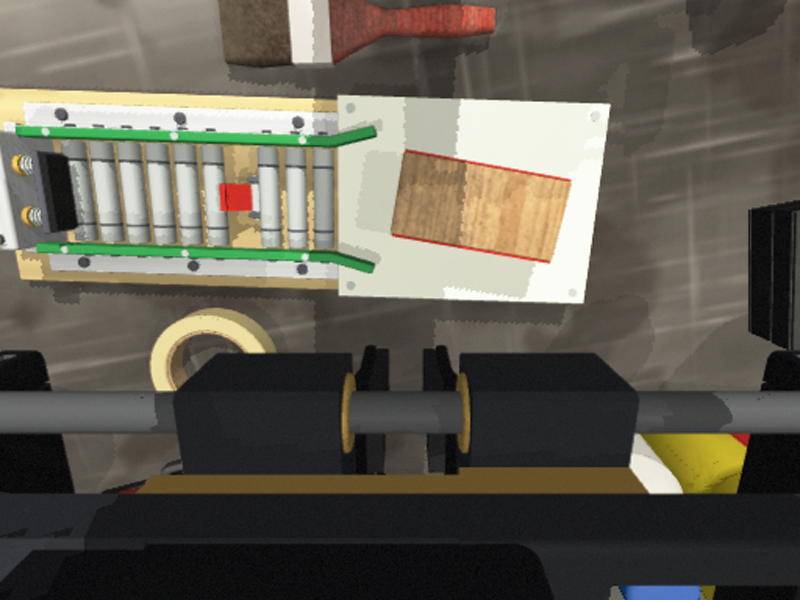

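The picture shows everything clearly:
- **Block:** top corners at (406,151), (571,181), (549,262) and (392,235).
- **Board:** corners at (338,95), (610,104), (583,303) and (338,295).
- **Rails:** the inner edges run along rows of about 146 and 254.
- **Catch:** red, at (237,197).

```bash
cat >> h.py <<'E'
def pose(pts):
    """block centre, heading (deg) from top corners [leadNear,trailNear,trailFar,leadFar]"""
    p=np.asarray(pts)[:,:2]; d=(p[0]+p[3]-p[1]-p[2]); return p.mean(0),np.degrees(np.arctan2(d[1],d[0]))
E
python3 - <<'E'
from h import *
import pickle
o,c=pickle.load(open("pics/w2.pkl","rb")); s=.64
U=lambda uv,z:unproj(c,(np.array(uv)+.5)*s-.5,z)[:,:2]
b=U([[338,95],[610,104],[583,303],[338,295]],.03)
print("board",b.round(4).tolist(),"len",np.linalg.norm(b[0]-b[1]),np.linalg.norm(b[1]-b[2]),np.linalg.norm(b[0]-b[3]))
h=lambda a,b:np.degrees(np.arctan2(*(b-a)[::-1]))
print("edge headings",h(b[1],b[0]),h(b[2],b[3]))
r=U([[320,146],[30,136],[322,249],[38,244]],.046)
print("rails",r.round(4).tolist(),h(r[0],r[1]),h(r[2],r[3]))
ct=U([[220,197]],.038);print("catch tip",ct)
k=U([[406,151],[571,181],[549,262],[392,235]],.07)
pc,ph=pose(k);print("block",pc,ph,np.linalg.norm(k[0]-k[1]),np.linalg.norm(k[1]-k[2]))
H=np.mean([h(b[1],b[0]),h(b[2],b[3]),h(r[0],r[1]),h(r[2],r[3])])
for H in (H,-102):
    u=np.array([np.cos(np.radians(H)),np.sin(np.radians(H))]);n=np.array([-u[1],u[0]])
    O=b.mean(0)+.1015*u
    L=lambda p:np.c_[(p-O)@u,(p-O)@n].round(4).tolist()
    print(H,"O",O,"rails",L(r),"catch",L(ct),"block",L(pc[None]),ph-H,"corners",L(k),"board",L(b))
E
```

```text
board [[0.4838, 0.0394], [0.5263, 0.231], [0.6715, 0.199], [0.6285, 0.0062]] len 0.1962905454436172 0.1486811370533522 0.14840176554061096
edge headings -102.49676260700582 -102.57887471490096
rails [[0.517, 0.0212], [0.4725, -0.178], [0.5883, 0.0056], [0.5453, -0.2023]] -102.59813415105155 -101.68739436366316
catch tip [[ 0.53725043 -0.06170602]]
block [0.57869024 0.12235199] -110.46213893064842 0.11168024691311478 0.05552991881184965
-102.34029145915537 O [0.55580752 0.01976399] rails [[0.0069, -0.0382], [0.211, -0.0392], [0.0069, 0.0347], [0.2192, 0.0372]] catch [[0.0836, -0.0007]] block [[-0.1051, 0.0004]] -8.121847471493055 corners [[-0.054, -0.035], [-0.1646, -0.0191], [-0.1559, 0.0357], [-0.046, 0.0201]] board [[-0.0038, -0.0745], [-0.2001, -0.074], [-0.1998, 0.0747], [-0.0023, 0.0739]]
-102 O [0.5563968 0.0196369] rails [[0.0067, -0.0389], [0.2108, -0.041], [0.0071, 0.0341], [0.2194, 0.0353]] catch [[0.0835, -0.0018]] block [[-0.1051, 0.0005]] -8.462138930648422 corners [[-0.0542, -0.0353], [-0.1647, -0.0188], [-0.1557, 0.036], [-0.0458, 0.0198]] board [[-0.0042, -0.0751], [-0.2005, -0.0734], [-0.1994, 0.0753], [-0.0019, 0.0733]]
```

Call:
{"method": "carry_out", "body": {"steps": [[[-0.1,1.2,0],-8.3,0.85],[[-0.1,1.2,0],-8.3,0.85],[[-0.1,1.2,0],-8.3,0.85],[[-0.1,1.2,0],-8.3,0.85],[[-0.1,1.2,0],-8.3,0.85],[[-0.1,1.2,0],-8.3,0.85],[[-0.1,1.2,0],-8.3,0.85],[[-0.1,1.2,0],-8.3,0.85],[[-0.1,1.2,0],-8.3,0.85],[[-0.1,1.2,0],-8.3,0.85]]}}

```text
time: 3.8
position: [0.6071, 0.2031, 0.2207]
tool_rot: [0.998, -0.059, -0.002, -0.007]
ft_force: [0.2, -0.1, 0.5]
grip_width: 0.0127
```

Call:
{"method": "carry_out", "body": {"steps": [[[-0.1,1.2,0],-8.3,0.85],[[-0.1,1.2,0],-6.0,0.85],[[0,0,0],0,0.85],[[0,0,0],0,0.85]]}}

```text
time: 4.2
position: [0.6015, 0.2351, 0.2207]
tool_rot: [0.983, -0.185, -0.002, -0.008]
ft_force: [0.0, -0.4, 0.4]
grip_width: 0.0132
```

```bash
cat > st.py <<'E'
from h import *
from rig import robot
import sys
H=np.radians(-102.45);u=np.array([np.cos(H),np.sin(H)]);n=np.array([-u[1],u[0]]);O=np.array([.5560,.0198])
def tool():
    o=robot.get_obs();y=R.from_quat(o["tool_rot"]).as_matrix()[:,1];h=np.degrees(np.arctan2(y[1],y[0]))
    p=o["position"][:2]-O
    print("t",round(o["time"],2),"pos",o["position"].round(4),"head",round(h,2),"lane mm",(1e3*np.array([p@u,p@n])).round(1),"yaw",round(h+102.45,2),"F",o["ft_force"].round(1),"q6",o["q"][5].round(2))
    return o,h
def go(x,y,yaw):
    "world delta in cm from present TCP to lane x,y (mm) and yaw (deg)"
    o,h=tool();t=O+x/1e3*u+y/1e3*n
    print("delta cm",(100*(t-o["position"][:2])).round(2),"spin",round(-102.45+yaw-h,2))
if __name__=="__main__":
    go(*map(float,sys.argv[1:4])) if len(sys.argv)>3 else tool()
E
python3 - <<'E'
from h import *
from rig import cams
c=cams.camera("scene");print("bottle base front",unproj(c,np.array([[382,236],[368,222],[398,226]])*.64,0)[:,:2].round(3).tolist())
E
# block centre (-105,.4), yaw -8.1: face centre; TCP 34.5 mm behind it
python3 st.py -196 13.4 -8.1
```

```text
bottle base front [[0.746, 0.166], [0.774, 0.216], [0.79, 0.139]]
t 4.25 pos [0.6015 0.2351 0.2207] head -111.36 lane mm [-220.   -2.] yaw -8.91 F [-0.4  0.7  0.2] q6 0.56
delta cm [ 0.99 -2.68] spin 0.81
```

Call:
{"method": "carry_out", "body": {"steps": [[[0.6,-0.9,-3],0.4,0.85],[[0.6,-0.9,-3],0.4,0.85],[[0,0,-3],0,0.85],[[0,0,-2.5],0,0.85],[[0,0,-1.5],0,0.85],[[0,0,0],0,0.85],[[0,0,0],0,0.85]]}}

```text
time: 4.95
position: [0.6157, 0.2137, 0.0889]
tool_rot: [0.984, -0.176, 0.001, -0.009]
ft_force: [0.7, -0.4, -0.1]
grip_width: 0.0128
```

```bash
python3 st.py -181 11.3 -8.1; python3 snap.py w3 >/dev/null
python3 - <<'E'
import cv2
a=cv2.imread("pics/w3.png");cv2.imwrite("pics/w3.png",a[150:520,150:650])
E
```

```text
t 4.95 pos [0.6157 0.2137 0.0889] head -110.22 lane mm [-202.2   16.5] yaw -7.77 F [ 0.7 -0.4 -0.1] q6 0.5
delta cm [-0.97 -1.96] spin -0.33
```

View pics/w3.png

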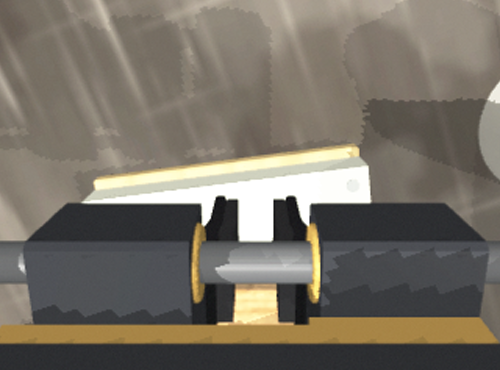

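The view shows both fingertips over the board's rear, about 10 to 20 mm behind the block, with bare wood between them at crop (255,305). I'll lower to the pushing height and close in.

Call:
{"method": "carry_out", "body": {"steps": [[[-0.2,-0.2,-0.7],0,0.85],[[-0.2,-0.3,-0.7],0,0.85],[[-0.2,-0.4,0],-0.3,0.85],[[-0.2,-0.4,0],0,0.85],[[-0.1,-0.4,0],0,0.85],[[0,0,0],0,0.85],[[0,0,0],0,0.85]]}}

```text
time: 5.7
position: [0.6082, 0.1951, 0.0782]
tool_rot: [0.984, -0.178, 0.005, -0.01]
ft_force: [0.3, 0.6, -0.1]
grip_width: 0.0132
```

```bash
python3 st.py -171 9.9 -8.1;python3 snap.py w4
python3 - <<'E'
import cv2
from h import *
from rig import cams
c=cams.camera("top")
a=c["pixels"][150:260,190:360,::-1];cv2.imwrite("pics/t4.png",cv2.resize(a,(680,440),interpolation=cv2.INTER_CUBIC))
c=cams.camera("scene")
a=c["pixels"][140:260,190:350,::-1];cv2.imwrite("pics/s4.png",cv2.resize(a,(640,480),interpolation=cv2.INTER_CUBIC))
E
```

```text
t 5.7 pos [0.6082 0.1951 0.0782] head -110.52 lane mm [-182.5   13.2] yaw -8.07 F [ 0.3  0.6 -0.1] q6 0.47
delta cm [-0.57 -1.05] spin -0.03
5.7 [0.6082 0.1951 0.0782] heading -110.52254044691904 [ 0.3  0.6 -0.1] 0.013231966262532355
```

View pics/s4.png

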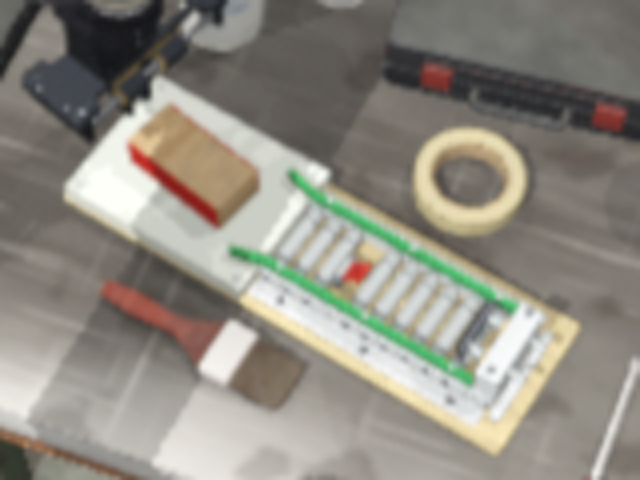

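Call:
{"method": "carry_out", "body": {"steps": [[[-0.2,-0.2,-0.2],0,0.85],[[-0.2,-0.2,-0.1],0,0.85],[[-0.1,-0.2,0],0,0.85],[[-0.05,-0.2,0],0,0.85],[[-0.04,-0.2,0],0.2,0.85],[[0,0,0],0,0.85]]}}

```text
time: 6.45
position: [0.6016, 0.1848, 0.0746]
tool_rot: [0.984, -0.176, 0.005, -0.01]
ft_force: [0.3, -1.1, 0.5]
grip_width: 0.0127
```

```bash
python3 st.py -149 5 -4
```

```text
t 6.45 pos [0.6016 0.1848 0.0746] head -110.24 lane mm [-171.    9.] yaw -7.79 F [ 0.3 -1.1  0.5] q6 0.45
delta cm [-0.86 -2.06] spin 3.79
```

Call:
{"method": "carry_out", "body": {"steps": [[[-0.09,-0.21,0],0.4,0.85],[[-0.09,-0.21,0],0.4,0.85],[[-0.09,-0.21,0],0.4,0.85],[[-0.09,-0.21,0],0.4,0.85],[[-0.09,-0.21,0],0.4,0.85],[[-0.09,-0.21,0],0.4,0.85],[[-0.09,-0.21,0],0.4,0.85],[[-0.09,-0.21,0],0.4,0.85],[[-0.09,-0.21,0],0.4,0.85],[[0,0,0],0,0.85]]}}

```text
time: 7.45
position: [0.593, 0.1641, 0.0748]
tool_rot: [0.99, -0.142, 0.004, -0.01]
ft_force: [0.6, -0.2, -0.9]
grip_width: 0.013
```

```bash
cat > look.py <<'E'
from st import *
from rig import cams
import pickle
tool()
c=cams.camera("top");pickle.dump(c,open("pics/"+sys.argv[1]+".pkl","wb"))
a=c["pixels"][160:250,205:345,::-1];cv2.imwrite("pics/"+sys.argv[1]+".png",cv2.resize(a,None,fx=5,fy=5,interpolation=cv2.INTER_CUBIC))
E
python3 look.py t5; python3 st.py -127 0 0
```

```text
t 7.45 pos [0.593  0.1641 0.0748] head -106.33 lane mm [-148.9    5. ] yaw -3.88 F [ 0.6 -0.2 -0.9] q6 0.35
t 7.5 pos [0.5931 0.1642 0.0748] head -106.33 lane mm [-149.     5.1] yaw -3.88 F [-0.   0.6  0.1] q6 0.35
delta cm [-0.98 -2.04] spin 3.88
```

View pics/t5.png

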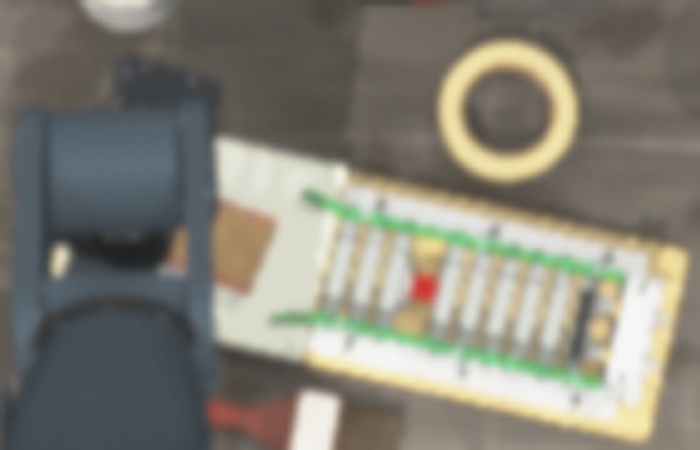

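Picture 7: the block's leading top corners are at crop (275,217) and (247,293), and the arm hides the rear. The rail flares start at (310,195) and (275,320).

Run:
```python
from st import *
import pickle
c=pickle.load(open("pics/t5.pkl","rb"))
def L(p,z):
    uv=(np.array(p)+.5)/5-.5+[205,160]; q=unproj(c,uv,z)[:,:2]-O; return (1e3*np.c_[q@u,q@n]).round(1).tolist()
print("lead far,near",L([[275,217],[247,293]],.07))
print("mouth/rail ends far,near outer-ish",L([[350,213],[620,275],[310,319],[600,381]],.046))
print("catch",L([[424,288]],.038),"expected 74ish,0")
```

```text
lead far,near [[-47.2, 22.1], [-54.5, -37.8]]
mouth/rail ends far,near outer-ish [[7.0, 39.9], [216.0, 40.6], [-4.3, -45.0], [218.5, -40.7]]
catch [[74.5, -2.2]] expected 74ish,0
```

```bash
python3 - <<'E'
from st import *
import pickle
o,c=pickle.load(open("pics/w4.pkl","rb"))
def L(q): q=q[:,:2]-O; return (1e3*np.c_[q@u,q@n]).round(1).tolist()
Rt=R.from_quat(o["tool_rot"]).as_matrix()
print("TCP lane",L(o["position"][None]),"eye in tool",Rt.T@(c["eye"]-o["position"]))
for y in (-.0095,.0095):
  for x in (-.0065,-.0215,.0065,.0215):
    p=o["position"]+Rt@np.array([x,y,.022]); print(x,y,(proj(c,p)/.64).round(0),L(p[None]))
print("w3-like pts on z=.07 :",L(unproj(c,np.array([[405,455],[405,350],[378,350]])*.64,.07)))
a=cv2.imread("pics/w4.png");cv2.imwrite("pics/w4.png",cv2.resize(a[300:520,300:500],None,fx=3,fy=2.7))
E
python3 snap.py w5
python3 - <<'E'
import cv2,numpy as np
a=cv2.imread("pics/w5.png")[300:520,300:500];b=cv2.imread("pics/w4.png")
cv2.imwrite("pics/w45.png",np.hstack([cv2.resize(b,(400,440)),cv2.resize(a,(400,440))]))
E
```

```text
TCP lane [[-182.5, 13.2]] eye in tool [ 0.00019159 -0.07155694 -0.16049324]
-0.0065 -0.0095 [[389. 329.]] [[-193.2, 8.3]]
-0.0215 -0.0095 [[354. 329.]] [[-195.3, -6.6]]
0.0065 -0.0095 [[419. 329.]] [[-191.4, 21.2]]
0.0215 -0.0095 [[454. 329.]] [[-189.3, 36.0]]
-0.0065 0.0095 [[389. 370.]] [[-174.4, 5.6]]
-0.0215 0.0095 [[355. 370.]] [[-176.5, -9.2]]
0.0065 0.0095 [[419. 370.]] [[-172.6, 18.5]]
0.0215 0.0095 [[453. 370.]] [[-170.5, 33.3]]
w3-like pts on z=.07 : [[-140.8, 7.8], [-187.8, 14.4], [-189.3, 3.7]]
7.5 [0.5931 0.1642 0.0748] heading -106.33499089166271 [-0.   0.6  0.1] 0.012903679364070081
```

View pics/w45.png

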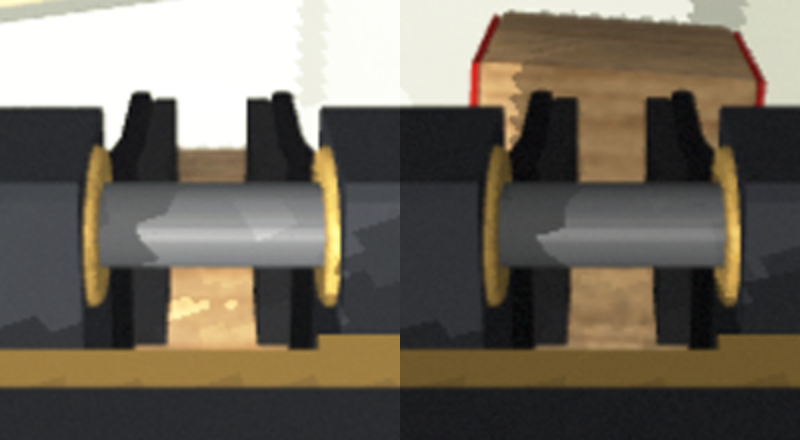

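Picture 8 is the important one. The fingertips pass over the block's top, and its end face shows behind them at (475..765, 15..80). The tips therefore sit higher than `tip_extent` implies, and the block hasn't moved. I'll back off, then find the tip height by touching down gently on the bare board.

Call:
{"method": "carry_out", "body": {"steps": [[[0,0,0.5],0,0.85],[[0.2,0.5,0.5],-1,0.85],[[0.4,0.9,0],-1,0.85],[[0.4,0.9,0],-1,0.85],[[0.4,0.9,0],-1,0.85],[[0.3,0.9,0],0,0.85],[[0,0,0],0,0.85],[[0,0,0],0,0.85]]}}

```text
time: 8.35
position: [0.6126, 0.2094, 0.0885]
tool_rot: [0.984, -0.179, 0.007, -0.011]
ft_force: [0.2, 0.6, -0.3]
grip_width: 0.0131
```

```bash
python3 st.py -188 12 -8.1
```

```text
t 8.35 pos [0.6126 0.2094 0.0885] head -110.63 lane mm [-197.4   14.4] yaw -8.18 F [ 0.2  0.6 -0.3] q6 0.5
delta cm [-0.44 -0.86] spin 0.08
```

Call:
{"method": "carry_out", "body": {"steps": [[[-0.15,-0.3,-0.8],0,0.85],[[-0.15,-0.3,-0.8],0,0.85],[[0,0,-0.6],0,0.85],[[0,0,-0.4],0,0.85],[[0,0,0],0,0.85],[[0,0,0],0,0.85]]}}

```text
time: 8.95
position: [0.6077, 0.201, 0.059]
tool_rot: [0.984, -0.18, 0.005, -0.01]
ft_force: [0.6, -0.7, 0.3]
grip_width: 0.013
```

```bash
python3 st.py; python3 snap.py w6
python3 - <<'E'
import cv2
a=cv2.imread("pics/w6.png")[200:520,250:550];cv2.imwrite("pics/w6.png",cv2.resize(a,None,fx=1.8,fy=1.8))
E
```

```text
t 8.95 pos [0.6077 0.201  0.059 ] head -110.73 lane mm [-188.1   11.4] yaw -8.28 F [ 0.6 -0.7  0.3] q6 0.49
8.95 [0.6077 0.201  0.059 ] heading -110.72628950375477 [ 0.6 -0.7  0.3] 0.013046398433582948
```

Call:
{"method": "carry_out", "body": {"steps": [[[0,0,-0.15],0,0.85],[[0,0,-0.15],0,0.85],[[0,0,-0.15],0,0.85],[[0,0,0],0,0.85]]}}

```text
time: 9.4
position: [0.6084, 0.2013, 0.055]
tool_rot: [0.984, -0.18, 0.006, -0.01]
ft_force: [-0.4, 1.2, 1.2]
grip_width: 0.0131
```

Call:
{"method": "carry_out", "body": {"steps": [[[0,0,-0.15],0,0.85],[[0,0,-0.15],0,0.85],[[0,0,0],0,0.85]]}}

```text
time: 9.7
position: [0.6085, 0.2015, 0.052]
tool_rot: [0.984, -0.18, 0.006, -0.01]
ft_force: [0.1, -0.0, 0.9]
grip_width: 0.013
```

Call:
{"method": "carry_out", "body": {"steps": [[[0,0,-0.15],0,0.85],[[0,0,-0.15],0,0.85],[[0,0,0],0,0.85]]}}

```text
time: 10.0
position: [0.6085, 0.2015, 0.0487]
tool_rot: [0.984, -0.18, 0.006, -0.01]
ft_force: [-0.1, 0.4, -0.4]
grip_width: 0.013
```

Call:
{"method": "carry_out", "body": {"steps": [[[0,0,-0.15],0,0.85],[[0,0,-0.15],0,0.85],[[0,0,0],0,0.85]]}}

```text
time: 10.3
position: [0.6085, 0.2014, 0.0454]
tool_rot: [0.984, -0.18, 0.006, -0.01]
ft_force: [0.5, 0.7, 0.3]
grip_width: 0.0129
```

Call:
{"method": "carry_out", "body": {"steps": [[[0,0,-0.12],0,0.85],[[0,0,-0.12],0,0.85],[[0,0,0],0,0.85]]}}

```text
time: 10.6
position: [0.6085, 0.2014, 0.0427]
tool_rot: [0.984, -0.18, 0.006, -0.01]
ft_force: [0.3, -0.1, 0.2]
grip_width: 0.0124
```

Call:
{"method": "carry_out", "body": {"steps": [[[0,0,-0.12],0,0.85],[[0,0,-0.12],0,0.85],[[0,0,0],0,0.85]]}}

```text
time: 10.9
position: [0.6086, 0.2015, 0.0401]
tool_rot: [0.984, -0.18, 0.006, -0.01]
ft_force: [-1.1, -0.3, 0.1]
grip_width: 0.013
```

```bash
python3 st.py; python3 snap.py w7
python3 - <<'E'
import cv2
a=cv2.imread("pics/w7.png")[200:520,250:550];cv2.imwrite("pics/w7.png",cv2.resize(a,None,fx=1.8,fy=1.8))
E
```

```text
t 10.9 pos [0.6086 0.2015 0.0401] head -110.7 lane mm [-188.7   12.2] yaw -8.25 F [-1.1 -0.3  0.1] q6 0.48
10.9 [0.6086 0.2015 0.0401] heading -110.69988416300204 [-1.1 -0.3  0.1] 0.013029327342542965
```

View pics/w7.png

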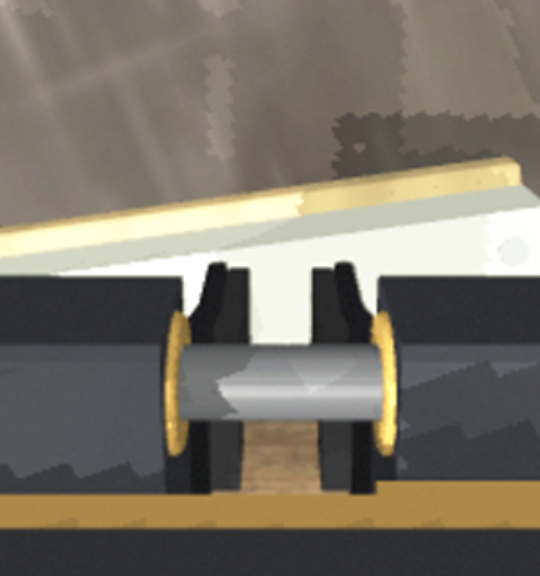

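Picture 9: the tips (rear edges at about (230,268) and (330,268)) are over white board behind the block, and there is still no contact force at TCP z = 0.040. I'll keep feeling downward.

Call:
{"method": "carry_out", "body": {"steps": [[[0,0,-0.12],0,0.85],[[0,0,-0.12],0,0.85],[[0,0,0],0,0.85]]}}

```text
time: 11.25
position: [0.6087, 0.2015, 0.0377]
tool_rot: [0.984, -0.18, 0.006, -0.01]
ft_force: [0.3, -0.0, -0.3]
grip_width: 0.013
```

Call:
{"method": "carry_out", "body": {"steps": [[[0,0,-0.12],0,0.85],[[0,0,-0.12],0,0.85],[[0,0,0],0,0.85]]}}

```text
time: 11.55
position: [0.6087, 0.2015, 0.0351]
tool_rot: [0.984, -0.18, 0.006, -0.01]
ft_force: [-0.9, -0.3, 0.2]
grip_width: 0.0128
```

Call:
{"method": "carry_out", "body": {"steps": [[[0,0,-0.12],0,0.85],[[0,0,-0.12],0,0.85],[[0,0,0],0,0.85]]}}

```text
time: 11.85
position: [0.6087, 0.2015, 0.0325]
tool_rot: [0.984, -0.18, 0.006, -0.01]
ft_force: [-0.2, -0.6, 0.5]
grip_width: 0.013
```

Call:
{"method": "carry_out", "body": {"steps": [[[0,0,-0.1],0,0.85],[[0,0,-0.1],0,0.85],[[0,0,0],0,0.85]]}}

```text
time: 12.15
position: [0.6089, 0.2015, 0.0325]
tool_rot: [0.984, -0.18, 0.007, -0.01]
ft_force: [-0.0, -0.4, -0.4]
grip_width: 0.0132
```

Call:
{"method": "carry_out", "body": {"steps": [[[0,0,-0.2],0,0.85]]}}

```text
time: 12.25
position: [0.6093, 0.2016, 0.0319]
tool_rot: [0.984, -0.18, 0.007, -0.011]
ft_force: [-4.0, -0.5, 16.7]
grip_width: 0.0132
```

```bash
python3 -c "
from rig import robot
o=robot.get_obs();print(o['position'],o['ft_force'],o['q'],robot.tip_extent)"
```

```text
[0.60927022 0.20159783 0.0319299 ] [-4.01339543 -0.54850788 16.66498631] [0.13819934 0.79153616 1.53474358 0.02184482 0.79566368 0.48411457] 0.022
```

The tips touch the board (z = 0.030) at TCP z = 0.0324, so the true tip extent is about 2 mm, not 22 mm. For pushing I'll hold TCP z at about 0.055, which puts the tips at 0.053.

Call:
{"method": "carry_out", "body": {"steps": [[[0,0,0.6],0,0.85],[[0,0,0.8],0,0.85],[[-0.05,-0.1,0.6],0,0.85],[[-0.15,-0.3,0.2],0,0.85],[[-0.1,-0.3,0],0.1,0.85],[[-0.1,-0.3,0],0.1,0.85],[[0,0,0],0,0.85],[[0,0,0],0,0.85]]}}

```text
time: 13.05
position: [0.6047, 0.1904, 0.0549]
tool_rot: [0.984, -0.178, 0.007, -0.01]
ft_force: [-0.4, 0.3, -0.4]
grip_width: 0.0132
```

```bash
python3 st.py -171 9.9 -8.1; python3 st.py -149 5 -4 | tail -1
```

```text
t 13.05 pos [0.6047 0.1904 0.0549] head -110.48 lane mm [-177.1   10.7] yaw -8.03 F [-0.4  0.3 -0.4] q6 0.46
delta cm [-0.21 -0.57] spin -0.07
delta cm [-1.17 -2.62] spin 4.03
```

Call:
{"method": "carry_out", "body": {"steps": [[[-0.08,-0.2,0],0,0.85],[[-0.08,-0.2,0],0,0.85],[[-0.07,-0.2,0],0,0.85],[[-0.09,-0.21,0],0.4,0.85],[[-0.09,-0.21,0],0.4,0.85],[[-0.09,-0.21,0],0.4,0.85],[[-0.09,-0.21,0],0.4,0.85],[[-0.09,-0.21,0],0.4,0.85],[[-0.09,-0.21,0],0.4,0.85],[[-0.09,-0.21,0],0.4,0.85]]}}

```text
time: 14.05
position: [0.5956, 0.1688, 0.0546]
tool_rot: [0.988, -0.152, 0.007, -0.011]
ft_force: [0.1, 0.3, -0.2]
grip_width: 0.0127
```

```bash
cat > lead.py <<'E'
# fit the block's visible leading end in the top view: brown mask -> corners in lane mm
from st import *
from rig import cams
tool();c=cams.camera("top");im=c["pixels"];cv2.imwrite("pics/%s.png"%sys.argv[1],cv2.resize(im[160:250,205:345,::-1],None,fx=5,fy=5,interpolation=cv2.INTER_CUBIC))
up=4;big=cv2.resize(im,None,fx=up,fy=up,interpolation=cv2.INTER_CUBIC)
xs=np.arange(-150,200,1.);ys=np.arange(-36,37,1.);g=np.array([[x,y] for x in xs for y in ys])
w=np.c_[O+g[:,:1]/1e3*u+g[:,1:]/1e3*n,np.full(len(g),.07)]
m=((proj(c,w)+.5)*up-.5).astype(np.float32)
v=cv2.remap(big,m[:,0].reshape(len(xs),-1),m[:,1].reshape(len(xs),-1),cv2.INTER_LINEAR)
rect=v.transpose(1,0,2)[::-1]  # rows: +y at top, cols: lane x at block-top height
cv2.imwrite("pics/%s_r.png"%sys.argv[1],cv2.resize(rect[:,:,::-1],None,fx=2,fy=2))
hsv=cv2.cvtColor(np.ascontiguousarray(rect),cv2.COLOR_RGB2HSV)
k=((hsv[...,0]<18)&(hsv[...,1]>75)&(hsv[...,2]>50)&(hsv[...,2]<200)).astype(np.uint8)
nc,lab,st,_=cv2.connectedComponentsWithStats(k)
i=1+np.argmax(st[1:,4]);ys_,xs_=np.where(lab==i)
print("area",st[i,4],"x",xs[xs_.min()],xs[xs_.max()],"y",36-ys_.max(),36-ys_.min())
pts=[(36-r,xs[xs_[ys_==r].max()]) for r in np.unique(ys_)];
a=np.array(pts);a=a[(a[:,0]>a[:,0].min()+6)&(a[:,0]<a[:,0].max()-6)]
f=np.polyfit(a[:,0],a[:,1],1);print("lead edge slope deg",np.degrees(-np.arctan(f[0])),"lead x at mid",np.polyval(f,(36-ys_.max()+36-ys_.min())/2))
for x0 in range(int(xs_.min()),int(xs_.max()),12):
    q=36-ys_[xs_==x0]; print("x",xs[x0],"y",q.min(),q.max(),"mid",(q.min()+q.max())/2)
E
python3 lead.py t6; python3 st.py -127 0 0|tail -1
```

```text
t 14.05 pos [0.5956 0.1688 0.0546] head -107.45 lane mm [-154.1    6.6] yaw -5.0 F [ 0.1  0.3 -0.2] q6 0.37
area 3381 x -95.0 -29.0 y -33 27
lead edge slope deg -5.245798100598435 lead x at mid -31.638297872340438
x -95.0 y 17 24 mid 20.5
x -83.0 y -29 25 mid -2.0
x -71.0 y -30 24 mid -3.0
x -59.0 y -31 23 mid -4.0
x -47.0 y -32 23 mid -4.5
x -35.0 y -31 22 mid -4.5
delta cm [-1.21 -2.46] spin 5.0
```

Call:
{"method": "carry_out", "body": {"steps": [[[-0.1,-0.2,0],0.42,0.85],[[-0.1,-0.2,0],0.42,0.85],[[-0.1,-0.2,0],0.42,0.85],[[-0.1,-0.2,0],0.42,0.85],[[-0.1,-0.2,0],0.42,0.85],[[-0.1,-0.2,0],0.42,0.85],[[-0.1,-0.2,0],0.42,0.85],[[-0.1,-0.2,0],0.42,0.85],[[-0.1,-0.2,0],0.42,0.85],[[-0.1,-0.2,0],0.42,0.85]]}}

```text
time: 15.1
position: [0.5846, 0.1468, 0.0546]
tool_rot: [0.994, -0.112, 0.006, -0.011]
ft_force: [0.3, 1.0, 0.7]
grip_width: 0.0128
```

```bash
python3 lead.py t7; python3 st.py -120 0 0|tail -1
```

```text
t 15.1 pos [0.5846 0.1468 0.0546] head -102.87 lane mm [-130.2    0.6] yaw -0.42 F [0.3 1.  0.7] q6 0.25
area 3084 x -68.0 -2.0 y -31 27
lead edge slope deg 17.45798387469628 lead x at mid -10.266666666666666
x -68.0 y 19 22 mid 20.5
x -56.0 y -30 26 mid -2.0
x -44.0 y -30 26 mid -2.0
x -32.0 y -30 26 mid -2.0
x -20.0 y -30 26 mid -2.0
x -8.0 y -31 -27 mid -29.0
delta cm [-0.25 -0.95] spin 0.41
```

The mask fit gives yaw of about 0 and a midline at -2 mm, close to the top camera's own offset. I'll check with one picture before the mouth.

View pics/t7.png

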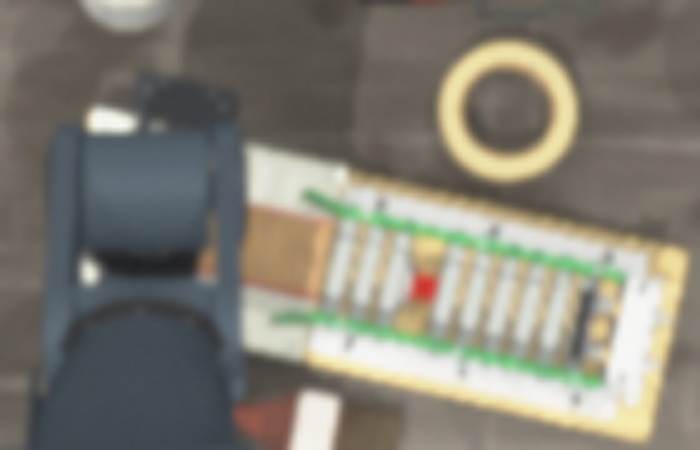

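Picture 10: the block is straight and centred between the flares, with its front at (325,220..298) at the edge of the rollers. I'll check the rail bias numerically during the next push.

Call:
{"method": "carry_out", "body": {"steps": [[[-0.06,-0.29,0],0.1,0.85],[[-0.06,-0.29,0],0.1,0.85],[[-0.06,-0.29,0],0.1,0.85],[[-0.06,-0.29,0],0.1,0.85],[[-0.06,-0.29,0],0,0.85],[[-0.06,-0.29,0],0,0.85],[[-0.06,-0.29,0],0,0.85],[[-0.06,-0.29,0],0,0.85],[[-0.06,-0.25,0],0,0.85],[[-0.04,-0.2,0],0,0.85]]}}

```text
time: 16.15
position: [0.5781, 0.1163, 0.0545]
tool_rot: [0.994, -0.108, 0.006, -0.011]
ft_force: [-0.4, 1.1, -0.1]
grip_width: 0.0131
```

```bash
cat >> lead.py <<'E'
def row(X,z,lo=-60,hi=60):
    ys=np.arange(lo,hi,.5);w=np.c_[O+X/1e3*u+ys[:,None]/1e3*n,np.full(len(ys),z)]
    m=proj(c,w).astype(np.float32);p=cv2.remap(im,m[:,:1],m[:,1:],cv2.INTER_CUBIC)[:,0].astype(int);return ys,p
for X in (60,110,140,170):
    ys,p=row(X,.046);g=np.clip(p[:,1]-np.maximum(p[:,0],p[:,2]),0,None)
    f=lambda s:round((ys[s]*g[s]).sum()/max(g[s].sum(),1),1)
    print("rail x",X,f(ys<0),f(ys>0),"mid",(f(ys<0)+f(ys>0))/2)
E
python3 lead.py t8; python3 st.py -80 0 0|tail -1
```

```text
t 16.15 pos [0.5781 0.1163 0.0545] head -102.43 lane mm [-99.    0.8] yaw 0.02 F [-0.4  1.1 -0.1] q6 0.19
area 1542 x -31.0 26.0 y -34 32
lead edge slope deg -14.762208328355836 lead x at mid -2.433962264150942
x -31.0 y 21 24 mid 22.5
x -19.0 y -28 27 mid -0.5
x -7.0 y -30 30 mid 0.0
x 5.0 y -32 31 mid -0.5
x 17.0 y -34 32 mid -1.0
rail x 60 -43.0 40.7 mid -1.1499999999999986
rail x 110 -38.6 37.2 mid -0.6999999999999993
rail x 140 -42.6 40.1 mid -1.25
rail x 170 -41.4 39.4 mid -1.0
delta cm [-0.48 -1.81] spin -0.02
```

Call:
{"method": "carry_out", "body": {"steps": [[[-0.07,-0.29,0],0,0.85],[[-0.07,-0.29,0],0,0.85],[[-0.07,-0.29,0],0,0.85],[[-0.07,-0.29,0],0,0.85],[[-0.07,-0.29,0],0,0.85],[[-0.07,-0.29,0],0,0.85],[[-0.07,-0.29,0],0,0.85],[[-0.07,-0.29,0],0,0.85],[[-0.07,-0.29,0],0,0.85],[[-0.05,-0.2,0],0,0.85]]}}

```text
time: 17.2
position: [0.5708, 0.0856, 0.0547]
tool_rot: [0.994, -0.108, 0.006, -0.011]
ft_force: [0.5, 0.1, 0.5]
grip_width: 0.0131
```

```bash
python3 lead.py t9
```

```text
t 17.2 pos [0.5708 0.0856 0.0547] head -102.41 lane mm [-67.4   0.3] yaw 0.04 F [0.5 0.1 0.5] q6 0.14
area 1270 x 6.0 82.0 y -34 32
lead edge slope deg 9.021253711214156 lead x at mid 71.58490566037733
x 6.0 y 25 26 mid 25.5
x 18.0 y -34 31 mid -1.5
x 30.0 y -32 31 mid -0.5
x 42.0 y -34 31 mid -1.5
x 54.0 y -33 31 mid -1.0
x 66.0 y -18 10 mid -4.0
x 78.0 y -18 11 mid -3.5
rail x 60 -43.1 41.2 mid -0.9499999999999993
rail x 110 -38.2 37.0 mid -0.6000000000000014
rail x 140 -42.4 40.2 mid -1.0999999999999979
rail x 170 -41.2 39.3 mid -0.9500000000000028
```

Call:
{"method": "carry_out", "body": {"steps": [[[-0.065,-0.29,0],0,0.85],[[-0.065,-0.29,0],0,0.85],[[-0.065,-0.29,0],0,0.85],[[-0.065,-0.29,0],0,0.85],[[-0.065,-0.29,0],0,0.85],[[-0.065,-0.29,0],0,0.85],[[-0.065,-0.29,0],0,0.85],[[-0.065,-0.29,0],0,0.85],[[-0.065,-0.29,0],0,0.85],[[-0.05,-0.2,0],0,0.85]]}}

```text
time: 18.25
position: [0.564, 0.055, 0.0547]
tool_rot: [0.994, -0.108, 0.006, -0.011]
ft_force: [0.1, 1.9, -0.1]
grip_width: 0.0132
```

```bash
python3 lead.py t10
```

```text
t 18.25 pos [0.564  0.055  0.0547] head -102.41 lane mm [-36.1   0.2] yaw 0.04 F [ 0.1  1.9 -0.1] q6 0.08
area 556 x 44.0 89.0 y -34 31
lead edge slope deg 4.350073535016499 lead x at mid 50.03846153846155
x 44.0 y 18 20 mid 19.0
x 56.0 y -34 31 mid -1.5
x 68.0 y -34 30 mid -2.0
x 80.0 y -34 30 mid -2.0
rail x 60 -43.2 41.5 mid -0.8500000000000014
rail x 110 -38.1 37.1 mid -0.5
rail x 140 -42.4 40.1 mid -1.1499999999999986
rail x 170 -41.3 39.1 mid -1.0999999999999979
```

Call:
{"method": "carry_out", "body": {"steps": [[[-0.065,-0.29,0],0,0.85],[[-0.065,-0.29,0],0,0.85],[[-0.065,-0.29,0],0,0.85],[[-0.065,-0.29,0],0,0.85],[[-0.065,-0.29,0],0,0.85],[[-0.065,-0.29,0],0,0.85],[[-0.065,-0.29,0],0,0.85],[[-0.065,-0.29,0],0,0.85],[[-0.065,-0.29,0],0,0.85],[[-0.05,-0.2,0],0,0.85]]}}

```text
time: 19.3
position: [0.5569, 0.0242, 0.0545]
tool_rot: [0.994, -0.108, 0.006, -0.011]
ft_force: [-0.0, 0.7, 1.0]
grip_width: 0.0131
```

```bash
python3 lead.py t11
```

```text
t 19.3 pos [0.5569 0.0242 0.0545] head -102.4 lane mm [-4.5 -0.1] yaw 0.05 F [-0.   0.7  1. ] q6 0.02
area 627 x 83.0 121.0 y -34 31
lead edge slope deg -23.331291753413687 lead x at mid 114.88461538461537
x 83.0 y 13 21 mid 17.0
x 95.0 y -33 30 mid -1.5
x 107.0 y -32 31 mid -0.5
x 119.0 y -34 30 mid -2.0
rail x 60 -35.5 0.0 mid -17.75
rail x 110 -43.4 41.4 mid -1.0
rail x 140 -42.6 40.2 mid -1.1999999999999993
rail x 170 -41.0 39.2 mid -0.8999999999999986
```

View pics/t11.png

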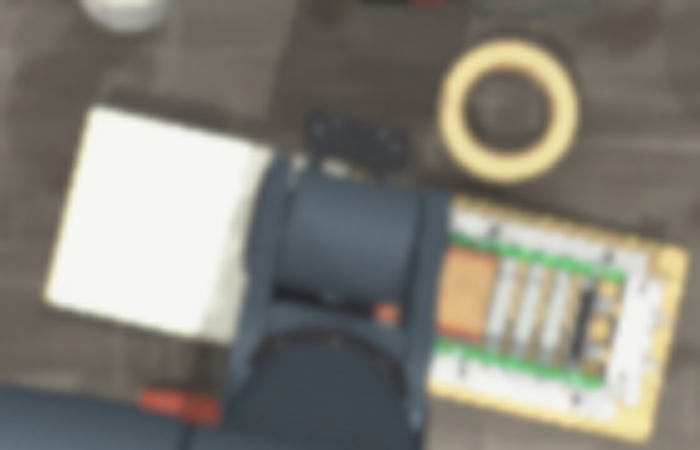

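Picture 11: the block is straight and centred, with its front at about (492,255..340) and equal gaps to the rails. Carrying on.

Call:
{"method": "carry_out", "body": {"steps": [[[-0.065,-0.29,0],0,0.85],[[-0.065,-0.29,0],0,0.85],[[-0.065,-0.29,0],0,0.85],[[-0.065,-0.29,0],0,0.85],[[-0.065,-0.29,0],0,0.85],[[-0.065,-0.29,0],0,0.85],[[-0.065,-0.29,0],0,0.85],[[-0.065,-0.29,0],0,0.85],[[-0.065,-0.29,0],0,0.85],[[-0.05,-0.2,0],0,0.85]]}}

```text
time: 20.35
position: [0.5499, -0.0065, 0.0546]
tool_rot: [0.994, -0.108, 0.006, -0.011]
ft_force: [-0.0, 0.4, -1.1]
grip_width: 0.0132
```

```bash
python3 lead.py t12
```

```text
t 20.35 pos [ 0.5499 -0.0065  0.0546] head -102.39 lane mm [27.  -0.2] yaw 0.06 F [-0.   0.4 -1.1] q6 -0.04
area 450 x 122.0 152.0 y -34 31
lead edge slope deg -3.356711021350258 lead x at mid 127.96153846153848
x 122.0 y 9 26 mid 17.5
x 134.0 y -33 31 mid -1.0
x 146.0 y -32 30 mid -1.0
rail x 60 0.0 0.0 mid 0.0
rail x 110 0.0 0.0 mid 0.0
rail x 140 -42.7 41.4 mid -0.6500000000000021
rail x 170 -41.1 39.1 mid -1.0
```

Call:
{"method": "carry_out", "body": {"steps": [[[-0.065,-0.29,0],0,0.85],[[-0.065,-0.29,0],0,0.85],[[-0.065,-0.29,0],0,0.85],[[-0.065,-0.29,0],0,0.85],[[-0.065,-0.29,0],0,0.85],[[-0.065,-0.29,0],0,0.85],[[-0.065,-0.29,0],0,0.85],[[-0.065,-0.29,0],0,0.85],[[-0.065,-0.29,0],0,0.85],[[-0.05,-0.2,0],0,0.85]]}}

```text
time: 21.4
position: [0.543, -0.0372, 0.0546]
tool_rot: [0.994, -0.108, 0.006, -0.011]
ft_force: [0.3, 0.3, -0.7]
grip_width: 0.0133
```

```bash
python3 lead.py t13
```

```text
t 21.4 pos [ 0.543  -0.0372  0.0546] head -102.4 lane mm [58.4 -0.4] yaw 0.05 F [ 0.3  0.3 -0.7] q6 -0.1
area 528 x 161.0 184.0 y -34 31
lead edge slope deg -0.048916388279932346 lead x at mid 183.7692307692308
x 161.0 y 9 27 mid 18.0
x 173.0 y -33 30 mid -1.5
rail x 60 0.0 0.0 mid 0.0
rail x 110 0.0 0.0 mid 0.0
rail x 140 0.0 59.5 mid 29.75
rail x 170 -43.0 41.2 mid -0.8999999999999986
```

Call:
{"method": "carry_out", "body": {"steps": [[[-0.06,-0.28,0],0,0.85],[[-0.06,-0.28,0],0,0.85],[[-0.06,-0.25,0],0,0.85],[[-0.05,-0.25,0],0,0.85],[[-0.05,-0.25,0],0,0.85],[[-0.05,-0.25,0],0,0.85],[[-0.04,-0.2,0],0,0.85],[[-0.04,-0.2,0],0,0.85]]}}

```text
time: 22.25
position: [0.5386, -0.0572, 0.0546]
tool_rot: [0.994, -0.108, 0.006, -0.012]
ft_force: [0.2, 2.0, -0.3]
grip_width: 0.0132
```

```bash
python3 lead.py t14
```

```text
t 22.25 pos [ 0.5386 -0.0572  0.0546] head -102.44 lane mm [79.  -0.4] yaw 0.01 F [ 0.2  2.  -0.3] q6 -0.14
area 299 x 187.0 199.0 y -34 31
lead edge slope deg 0.27637551736841504 lead x at mid 190.3653846153846
x 187.0 y 12 20 mid 16.0
rail x 60 0.0 0.0 mid 0.0
rail x 110 0.0 0.0 mid 0.0
rail x 140 -36.2 0.0 mid -18.1
rail x 170 0.0 58.5 mid 29.25
```

Call:
{"method": "carry_out", "body": {"steps": [[[-0.04,-0.2,0],0,0.85],[[-0.04,-0.2,0],0,0.85],[[-0.02,-0.1,0],0,0.85],[[0,0,0],0,0.85]]}}

```text
time: 22.7
position: [0.5375, -0.0624, 0.0546]
tool_rot: [0.994, -0.109, 0.006, -0.012]
ft_force: [1.5, 2.4, -0.2]
grip_width: 0.0132
```

```bash
sed -i 's/np.arange(-150,200,1.)/np.arange(-150,235,1.)/' lead.py; python3 lead.py t15
python3 - <<'E'
from rig import robot,cams
import numpy as np
f=[]
for _ in range(8): cams.camera("top"); f.append(robot.get_obs()["ft_force"])
print(np.mean(f,0))
E
```

```text
t 22.7 pos [ 0.5375 -0.0624  0.0546] head -102.47 lane mm [84.2 -0.3] yaw -0.02 F [ 1.5  2.4 -0.2] q6 -0.15
area 593 x 194.0 212.0 y -34 31
lead edge slope deg -0.12473662335241369 lead x at mid 210.71153846153848
x 194.0 y 14 23 mid 18.5
x 206.0 y -33 30 mid -1.5
rail x 60 0.0 0.0 mid 0.0
rail x 110 0.0 0.0 mid 0.0
rail x 140 0.0 0.0 mid 0.0
rail x 170 0.0 56.7 mid 28.35
[1.23381716 2.78130939 0.15820106]
```

The force is about 3 N and the front is at about 208 mm, so the trailing end is past the catch tip. I'll back off slowly so the buffer eases the block onto the catch.

Call:
{"method": "carry_out", "body": {"steps": [[[0.02,0.1,0],0,0.85],[[0.02,0.1,0],0,0.85],[[0.02,0.1,0],0,0.85],[[0.02,0.1,0],0,0.85],[[0.02,0.1,0],0,0.85],[[0.02,0.1,0],0,0.85],[[0.02,0.1,0],0,0.85],[[0.02,0.1,0],0,0.85],[[0.02,0.1,0],0,0.85],[[0.02,0.1,0],0,0.85]]}}

```text
time: 24.15
position: [0.5398, -0.0523, 0.0546]
tool_rot: [0.994, -0.108, 0.006, -0.011]
ft_force: [1.1, 1.7, -0.5]
grip_width: 0.0131
```

Call:
{"method": "carry_out", "body": {"steps": [[[0.04,0.2,0],0,0.85],[[0.06,0.3,0],0,0.85],[[0.1,0.5,0],0,0.85],[[0.2,0.9,0],0,0.85],[[0.2,1,0.5],0,0.85],[[0.3,1.5,2],0,0.85],[[0.5,2.5,3],0,0.85],[[0.7,3,3],0,0.85],[[0.7,3,3],0,0.85],[[0.7,3,3],0,0.85]]}}

```text
time: 25.15
position: [0.5706, 0.1135, 0.2014]
tool_rot: [0.994, -0.11, -0.0, -0.011]
ft_force: [1.4, 0.9, 0.1]
grip_width: 0.0131
```

Call:
{"method": "carry_out", "body": {"steps": [[[0.5,3,3],0,0.85],[[0.5,3,1],0,0.85],[[0.5,3,0],0,0.85],[[0.5,3,0],0,0.85],[[0,1,0],0,0.85],[[0,0,0],0,0.85],[[0,0,0],0,0.85]]}}

```text
time: 25.85
position: [0.5905, 0.2586, 0.2529]
tool_rot: [0.994, -0.105, 0.007, -0.012]
ft_force: [-0.6, 0.9, -0.4]
grip_width: 0.0134
```

```bash
python3 lead.py t16
python3 - <<'E'
import cv2,numpy as np
from rig import cams
a=cv2.imread("pics/t16.png")[:, :]
s=cams.camera("scene")["pixels"][150:260,230:345,::-1]
s=cv2.resize(s,None,fx=5,fy=5,interpolation=cv2.INTER_CUBIC)[:, :]
a=cv2.resize(a[130:450,150:],None,fx=1,fy=1)
o=np.zeros((600,800,3),np.uint8)
b=cv2.resize(s,(470,450));o[:450,330:]=b
o[0:192,0:330]=cv2.resize(a,(330,192));cv2.imwrite("pics/fin.png",o)
E
```

```text
t 25.85 pos [0.5905 0.2586 0.2529] head -102.04 lane mm [-240.6  -17.8] yaw 0.41 F [-0.6  0.9 -0.4] q6 0.43
area 1891 x 62.0 202.0 y -35 31
lead edge slope deg -0.055438569552474504 lead x at mid 199.2452830188679
x 62.0 y 2 2 mid 2.0
x 74.0 y -18 10 mid -4.0
x 86.0 y -32 30 mid -1.0
x 98.0 y -35 30 mid -2.5
x 110.0 y -32 31 mid -0.5
x 122.0 y -34 31 mid -1.5
x 134.0 y -33 31 mid -1.0
x 146.0 y -33 30 mid -1.5
x 158.0 y -34 30 mid -2.0
x 170.0 y -33 31 mid -1.0
x 182.0 y -35 31 mid -2.0
x 194.0 y -32 30 mid -1.0
rail x 60 -43.0 40.7 mid -1.1499999999999986
rail x 110 -43.4 41.4 mid -1.0
rail x 140 -42.6 41.2 mid -0.6999999999999993
rail x 170 -43.0 41.2 mid -0.8999999999999986
```

View pics/fin.png

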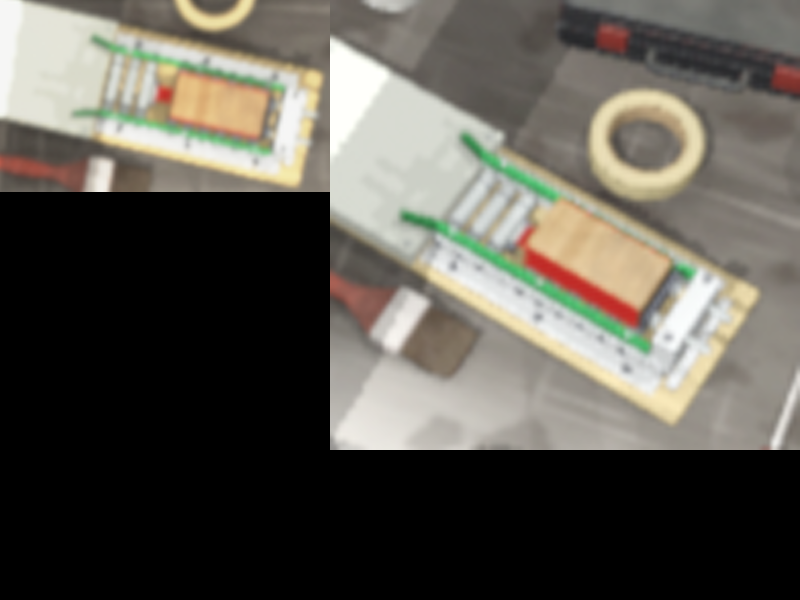

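The final picture shows the block straight, centred between the rails and pressed against the buffer, with the red catch just behind it at about (163,95) and (525,240). Its front is at about 200 mm, as expected when it rests on the catch. The robot is clear.

```bash
python3 -c "
from rig import robot;print(robot.hand_in())"
```

```text
the job is handed in; nothing more can be done
None
```

The block is off the board, down the lane and resting against the red catch. The gripper has backed away and I handed the job in at about 26 s.

**How it went:** I pushed only on the bare trailing end with the two fingertips, nearly closed. On the board I turned the block about 8° to bring it into line. Then I pushed it straight down the lane until the buffer pushed back with about 3 N, and backed off slowly so the buffer set the block on the catch.

**Last checks:**
- **Position:** the front end is at lane x ≈ 199–200 mm, which matches resting on the catch.
- **Alignment:** yaw is about 0°. The block's midline is within about 1 mm of the rails' midline, and I saw no rail contact in any picture.
- **Catch:** the red catch shows directly behind the block in both camera views. I judged that it had popped up from this and from the block's position, because I had no direct reading of the catch.
- **Other items:** the brush and masking tape are where they were. The other bystanders were mostly out of the final view, but the arm went nowhere near them.

**What disagreed:**
- **Fingertip reach:** `robot.tip_extent` says 22 mm, but touching down on the board (about 17 N) showed about 2 mm.
- **First push missed:** because of that, my first push passed just above the block without moving it, with no contact force in the readings. I corrected the height and pushed again.

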